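# Set an inspection lens's focus and lock it with its ring

## Task

Set and lock the lens of the upward-looking inspection camera: turn the black focus barrel until its white line stands over the red index line, then swing the red-knobbed cam lever fully over so that the clamp pad holds the barrel. With the barrel so held, turn the knurled silver lock ring clockwise (seen from above) until it is tight against the neck below, swing the lever fully back open, and slide the black lens hood down over the barrel until it sits on the ring. The line must still stand at the index at the end, and the things lying round about are to be left where they are.

Things in the scene. Friction and masses are not known exactly. Their poses are not given: they have to be found in the camera images.
- focus_barrel (a joint): Black focus barrel, 44 mm diameter, upright; free part 100.5 to 126 mm above the bench at 0 (ribbed 111 to 123). Rad: 0 with its white line at the index, growing anticlockwise from above, rising 1.9 mm a rad; range -1.3 to 1.3. Stays where left but turns lightly (0.05 N m plus the ring's drag). Thread drag (0.15 N m) joins it and the ring: each takes the other along unless the clamp holds it.
- barrel_axis (a point): Centre of the barrel's top face when set, 126 mm up, fixed to the stand. Axes: x away from the index line, y towards the clamp bracket, z up. The stand is fixed to the bench: base plate 12 mm thick, reaching 65 mm from this axis along -x, +x and -y and 115 mm along +y; dark finned camera housing 82 mm square on it, top at 46 mm.
- barrel_line (a point): Top end of the barrel's white line, which runs down its side: at the rim of the barrel's top face, 22 mm from its axis, about 126 mm above the bench.
- index_line (a point): Middle of the fixed red index line on top of the camera housing, 34.5 mm from the barrel's axis on its -x side, 46 mm above the bench; the line points at the axis and also runs up the neck under the ring.
- lock_ring (a joint): Knurled silver lock ring round the barrel, 55 mm diameter, 22 mm high. Rad relative to the stand, growing clockwise from above, sinking 1.9 mm a rad; starts at -0.5 to -0.2. It goes along while the barrel is turned. Turns at about 0.2 N m with the barrel held, beds on the neck's red washer from 1.0 with rising drag and stops hard at 1.20; it springs back to about 1.17 and stays.
- ring_centre (a point): Centre of the lock ring, half-way up: 86 mm above the bench when tight, 3 mm higher at most. The neck under it is 47 mm thick: fingers may reach down to 55 mm beside it, on the stand's -x and +x sides. On the +y side the open clamp's pad, 16 mm wide, 104 to 120 mm up, is 32 mm from the axis, and a blue guide post 28 mm wide, 124 mm high, stands 45 mm from it.
- clamp_lever (a joint): Steel cam lever of the clamp, swinging level about an upright pivot: 0 open (starts at 0 to 0.25), dead centre 1.60, stop 1.65; grows anticlockwise from above. It pushes a sprung rubber pad against the barrel (touches near 1.07; holds it against about 0.45 N m at the end), takes under 0.3 N m and stays where left. Bar 11 mm wide, 107 to 117 mm above the bench.
- lever_knob (a point): Middle of the lever's upright red knob: 18 mm diameter, 22 mm high (116 to 138 mm above the bench), 78 mm from the pivot. It can be pushed or pinched from above.
- clamp_pivot (a point): The lever's pivot axis, 83 mm from the barrel's axis on its +y side, 112 mm above the bench; axes as the stand's. With the lever at 0 the knob lies 0.32 rad anticlockwise of the stand's +x direction, seen from the pivot.
- hood_centre (a point): Centre, half-way up, of the loose black lens hood: a tube open at both ends, 54 mm outside, 48 mm inside diameter, 45 mm high, 60 g, standing upright on the bench. Fitted, its lower rim rests on the tight lock ring's top (97 mm up) and its centre is 119.5 mm up on the barrel's axis. The pad of a closed clamp is in its way.
- bench_loupe: Bystander: black eye loupe, 34 mm diameter, 31 mm high, standing; origin at the centre of its underside.
- dark_screwdriver: Bystander: thin dark screwdriver, 103 mm long, 9 mm thick, lying; origin under its middle.
- white_box: Bystander: small white card box, 52 x 62 x 36 mm; origin at the centre of its underside.
Not all that is in view belongs to the job. Leave any orange look-alike of the part that bears hood_centre alone.

How it is judged:
On the way, in this order (a step that is already met when the one before it is completed fails the run):
1. the barrel's white line is at the index (within 0.1 rad) (value of joint focus_barrel between -0.1 and 0.1 rad), for 0.2 s.
2. the clamp lever is fully over (above 1.4 rad) with the line at the index and the ring still loose (all of step 1 and value of joint clamp_lever above 1.4 rad and value of joint lock_ring below 0.95 rad), for 0.2 s.
3. the lock ring is tight (above 1.1 rad) while the clamp still holds the barrel at the index (all of step 1 and value of joint lock_ring above 1.1 rad and value of joint clamp_lever above 1.4 rad), for 0.2 s.
4. the clamp lever is back open (below 0.3 rad), ring tight and line at the index (all of step 1 and value of joint clamp_lever below 0.3 rad and value of joint lock_ring above 1.1 rad), for 0.2 s.
At the end, for the whole second after the job is handed in: Line at the index (within 0.1 rad), lock ring tight (above 1.1 rad), clamp lever open (below 0.3 rad), hood over the barrel resting on the ring: centre within 4 mm of the barrel axis and 3 mm of its seated height, upright within 0.06 rad (all of step 4 and horizontal distance between hood_centre and barrel_axis below 0.004 m and z of hood_centre in the frame of barrel_axis between -0.0095 and -0.0035 m and angle between hood_centre's own z axis and vertical below 0.06 rad); the robot touches nothing.
It fails at once if the eye loupe is moved more than 30 mm (distance of bench_loupe from where it was at the start of the episode above 0.03 m).
It fails at once if the screwdriver is moved more than 30 mm (distance of dark_screwdriver from where it was at the start of the episode above 0.03 m).
It fails at once if the white box is moved more than 30 mm (distance of white_box from where it was at the start of the episode above 0.03 m).
It also fails if it takes over 72 s, if anything falls off the work surface, if the arm or the gripper's body presses on something with over 40 N, if the wrist force passes 120 N, or if a joint passes its speed limit or range.

## Robot

A 7-joint arm with a two-finger parallel gripper is mounted at the origin on a cart in front of the work surface, level with it; the furniture and walls round the work are solid. World frame = base frame: x ahead of the robot, y to its left, z up, the work surface at z = 0. Lengths are in m, angles in rad, forces in N, time in s.
With the tool pointing down it reaches from about 0.425 to 0.825 m from the base axis. Payload 3.6 kg.
Tool frame: the origin (TCP) lies on the centre line of the jaws, within the pads' length; the fingertips stand arm.nose_length ahead of it and the grasp point (between the pads) lies 8 mm behind it (arm.nose_length is the distance from the TCP to the fingertips, in m); z points along the fingers, y is the line along which they close (so a half turn about z gives the same grasp; the last joint's range is limited). The gripper opens to 93 mm and grips with 3 to 60 N. Pads are 15 mm wide; open, the fingers measure 128 mm over their backs; the gripper's body (75 mm by 188 mm) begins 65 mm behind the grasp point.
Start: joints at [-1.22, 0.615, -0.013, 1.423, 0.008, 1.103, -0.04], TCP at [0.239, 0.604, 0.23] pointing down, gripper open.
Joint ranges: [-3.12, 3.12], [-0.3, 2.06], [-1.34, 1.32], [0.26, 2.42], [-1.36, 4.5], [0.01, 1.98], [-2.84, 2.84]. Speed limits (rad/s): [2.79, 2.79, 3.14, 3.14, 3.14, 3.14, 3.14].

## Interface

Orientations are given as a unit quaternion [x, y, z, w].
In Python, from rig import arm, eyes gives the robot as it stands.
- The arm moves only by the tool apply_moves, never from a script. Its argument "steps" is a list of rows, each a list of 5 numbers: the shift along the tool's x, y, z in m, then the turn about the tool's z in rad, then the opening, from -1 (shut) to 1 (fully open). In form: [[tx, ty, tz, spin, grip], ...]. A call has 1 to 10 rows; each row is the pose to reach, as a shift and turn from the pose commanded when the call began, along the tool's axes at that moment; what a row does not reach only later rows make up. A row lasts 1/12 s, in which the tool goes at most 41.7 mm and 7.16 degrees, less where a joint would pass 70% of its speed; a pose out of reach is approached as far as the arm can. A call with a gripper value outside its range is refused whole. The fingers move at their own pace and stop on an object; "newtons" is the grip in N (left out, the last holds). Time passes only in rows, so rows that repeat a pose let the fingers close. It gives the time, the measured TCP pose, the force, the opening and the grip force at its end, in the units of the state.
- arm.observe(): the state, without advancing time (a new reading comes with each control period).
- eyes.snapshot(name): name is "side" or "top"; returns a dict with "pixels" (420x560x3 uint8, red, green, blue), "depth" (420x560 float32, m along the optical axis (not along the pixel's ray), 0 where there is no reading), "mtx" (3x3 intrinsics, pixels), "R" (3x3) and "t" (3): a world point X has camera coordinates R X + t. Camera axes: x right, y down, z forward; pixel columns grow to the right and rows downward; lengths in m; the calibration is good to about 2 mm. A picture is of the moment at which its call begins.
- arm.hand_in(): hands the job in; it is judged then, once.
The state is a dict: "time_s": time; "joint_pos": joint angles; "joint_velocities": joint speeds; "tau": joint torques, N m; "tool_pos": TCP position; "ee_rot": TCP orientation; "wrist_force": force on the tool from outside, world axes, zero at the start; "torque": the same for the moment, N m; "opening": opening from 0.0 (shut) to 1.0 (fully open); "finger_force": force on a finger pad.
Only numpy, scipy, OpenCV 4.12 (cv2) and the standard library are available. Lean on these libraries where they do the work, as an engineer would, in place of code of your own. Each camera call takes 0.05 s, during which the arm holds its last target. There are 200 camera calls.

## Working session

There is one attempt and no reset: what is moved stays moved. The work goes in short steps, Python scripts to look and compute and a tool call to move; the robot and the scene stay as the last step left them, time stands still between calls to the robot, and variables do not carry over. Pictures are saved under pics/ and viewed, at most 10 in all, crops included, and the job is handed in when it is done.

Besides the shell and the picture viewer there is one more tool, called after "Emit:" in YAML: its name, and indented under it one key for each argument. apply_moves: Moves the arm, as the interface text tells. Its arguments: {"type":"object","properties":{"steps":{"type":"array"},"newtons":{"type":"number"}},"required":["steps"]}

```bash
ls; mkdir -p pics
python3 - <<'E'
from rig import arm, eyes
import cv2,pickle
s=arm.observe();print(s,arm.nose_length)
for n in("side","top"):
    d=eyes.snapshot(n);pickle.dump(d,open(f"{n}0.pkl","wb"))
    cv2.imwrite(f"pics/{n}0.png",cv2.resize(d["pixels"][:,:,::-1],(784,588)))
    print(n,d["mtx"],d["R"],d["t"])
E
```

```text
pics
{'time_s': 0.0, 'joint_pos': array([-1.22051392,  0.61590484, -0.01263591,  1.42488137,  0.00808923,
        1.10339141, -0.04045008]), 'joint_velocities': array([-0.00040958,  0.0020911 , -0.00052306, -0.00106765,  0.00102566,
        0.00122502, -0.0010432 ]), 'tau': array([ 8.31366515e-05, -4.58923781e+01,  2.08926047e-01, -1.65741456e+01,
       -6.11555949e-02,  2.04683194e-02,  2.47197222e-04]), 'tool_pos': array([0.23885456, 0.6037087 , 0.22849622]), 'ee_rot': array([ 1.87265191e-01,  9.82308577e-01, -1.24662762e-03, -2.29897417e-04]), 'wrist_force': array([-0.61712987,  0.40823035,  0.57446879]), 'torque': array([-0.02140663, -0.00868749, -0.00765029]), 'finger_force': 0.0, 'opening': 0.9983956221855951} 0.011
side [[507.24174992   0.         282.74928725]
 [  0.         507.24174992 210.12655509]
 [  0.           0.           1.        ]] [[ 0.9630274  -0.26938392 -0.00324494]
 [-0.12870003 -0.44944466 -0.88398857]
 [ 0.23667389  0.85172284 -0.46749724]] [-0.46899114  0.26275291  0.78671948]
top [[430.9411778    0.         288.91559416]
 [  0.         430.9411778  210.77508518]
 [  0.           0.           1.        ]] [[ 0.01011172 -0.9998875  -0.01107913]
 [-0.98317115 -0.00792033 -0.18251507]
 [ 0.18240679  0.01273823 -0.98314063]] [0.17030611 0.5583424  1.08197357]
```

View pics/top0.png

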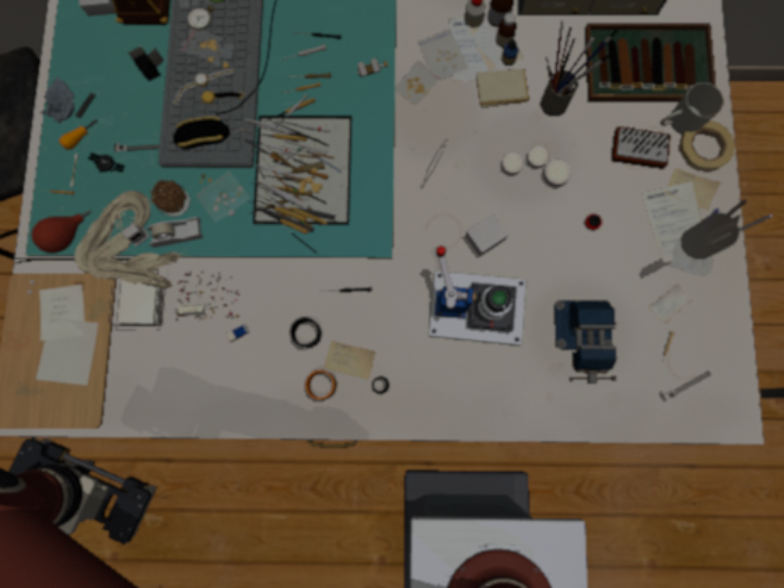

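View pics/side0.png

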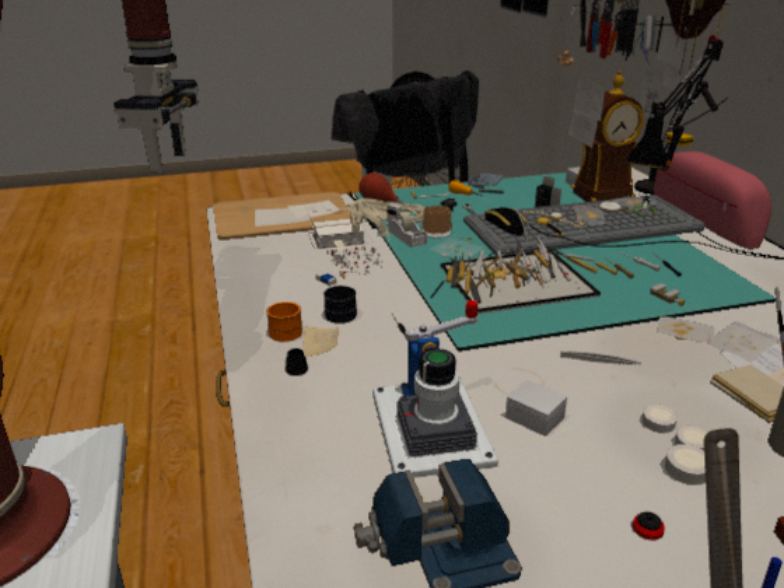

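Top view (784 px scale): stand at about (490,305), pivot (452,300), knob (441,251), hood (305,333), orange decoy (320,385), loupe (380,385), box (487,234). Side view: hood at (340,303), barrel top (438,362). I'll zoom in on the stand.

```bash
cat > h.py <<'E'
import numpy as np,cv2,pickle
from rig import arm,eyes
def ray(d,u,v):
    c=-d["R"].T@d["t"]; r=d["R"].T@np.linalg.inv(d["mtx"])@np.array([u,v,1.]); return c,r
def plane(d,u,v,z):
    c,r=ray(d,u,v); return c+r*(z-c[2])/r[2]
def proj(d,X):
    p=d["mtx"]@(d["R"]@np.asarray(X,float)+d["t"]); return p[:2]/p[2]
def two(a,ua,b,ub):
    (c1,r1),(c2,r2)=ray(a,*ua),ray(b,*ub)
    s=np.linalg.lstsq(np.c_[r1,-r2],c2-c1,rcond=None)[0]
    p,q=c1+r1*s[0],c2+r2*s[1]; return (p+q)/2,np.linalg.norm(p-q)
def crop(d,name,u0,v0,w,h,k):
    cv2.imwrite(name,cv2.resize(d["pixels"][v0:v0+h,u0:u0+w,::-1],None,fx=k,fy=k,interpolation=cv2.INTER_CUBIC))
E
python3 - <<'E'
from h import *
t=pickle.load(open("top0.pkl","rb"));s=pickle.load(open("side0.pkl","rb"))
a=t["pixels"][170:250,300:380,::-1];b=s["pixels"][210:340,260:360,::-1]
A=cv2.resize(a,(480,480),interpolation=cv2.INTER_CUBIC);B=cv2.resize(b,(300,390),interpolation=cv2.INTER_CUBIC)
im=np.zeros((480,790,3),np.uint8);im[:,:480]=A;im[:390,485:785]=B
cv2.imwrite("pics/z0.png",np.clip(im*1.3,0,255).astype(np.uint8))
E
```

```text
(no output)
```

View pics/z0.png

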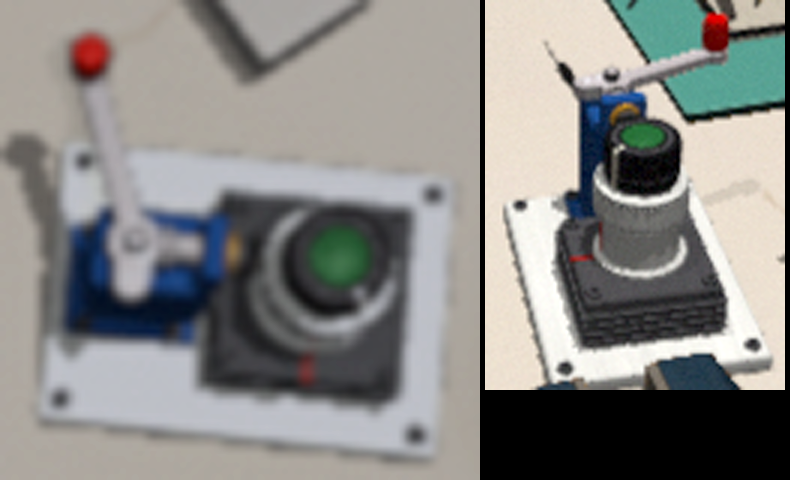

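```bash
cat >> h.py <<'E'
def cen(d,m):
    n,l,st,c=cv2.connectedComponentsWithStats(m.astype(np.uint8)); return [(st[i][4],st[i][:4].tolist(),c[i].round(2)) for i in range(1,n) if st[i][4]>3]
def masks(d):
    h=cv2.cvtColor(d["pixels"],cv2.COLOR_RGB2HSV).astype(int);H,S,V=h[...,0],h[...,1],h[...,2]
    return dict(green=(H>45)&(H<80)&(S>70),red=((H<8)|(H>172))&(S>130)&(V>60),orange=(H>4)&(H<18)&(S>150),black=(V<60))
E
python3 - <<'E'
from h import *
t=pickle.load(open("top0.pkl","rb"));s=pickle.load(open("side0.pkl","rb"))
for n,d,(u0,v0,u1,v1) in(("top",t,(300,160,385,250)),("side",s,(255,205,365,340))):
    for k,m in masks(d).items():
        w=np.zeros_like(m);w[v0:v1,u0:u1]=m[v0:v1,u0:u1]
        if k in("green","red"):print(n,k,cen(d,w))
    w=np.zeros_like(m)
    a,b,c,e=((190,215,270,290) if n=="top" else (185,195,270,275))
    w[b:e,a:c]=masks(d)["black"][b:e,a:c]; print(n,"hood/orange",cen(d,w))
# plate screws
S=[np.array(p)/6-5/12+[300,170] for p in((83,160),(433,193),(60,398),(415,433))]
P=[plane(t,*p,.012) for p in S];print(np.round(P,4))
for i,j in((0,1),(2,3),(0,2),(1,3)):
    v=P[i]-P[j];print(i,j,np.hypot(*v[:2]),np.degrees(np.arctan2(v[1],v[0])))
E
```

```text
top green [(np.int32(84), [351, 208, 11, 10], array([356.29, 212.35]))]
top red [(np.int32(30), [312, 176, 6, 6], array([314.63, 178.63]))]
top hood/orange [(np.int32(159), [208, 227, 21, 21], array([217.37, 236.77])), (np.int32(4), [267, 278, 3, 3], array([268.25, 279.  ]))]
side green [(np.int32(4), [349, 245, 2, 2], array([349.5, 245.5])), (np.int32(104), [305, 251, 16, 9], array([312.18, 254.91]))]
side red [(np.int32(96), [333, 214, 8, 13], array([336.54, 220.11])), (np.int32(11), [288, 295, 8, 2], array([291.64, 295.55]))]
side hood/orange [(np.int32(12), [229, 199, 6, 4], array([231.25, 200.17])), (np.int32(533), [232, 204, 23, 27], array([242.61, 217.17])), (np.int32(235), [204, 249, 16, 19], array([211.2 , 258.68]))]
[[ 0.6053  0.1091  0.012 ]
 [ 0.5912 -0.0502  0.012 ]
 [ 0.4957  0.1195  0.012 ]
 [ 0.4814 -0.0394  0.012 ]]
0 1 0.15989857970758814 84.91992158373203
2 3 0.1595076891163023 84.82739207411954
0 2 0.11005343260065918 -5.401309512758299
1 3 0.11031390537495762 -5.603688764145265
```

Run:
```python
from h import *
t=pickle.load(open("top0.pkl","rb"));s=pickle.load(open("side0.pkl","rb"))
print("green",two(t,(356.29,212.35),s,(312.18,254.91)),plane(t,356.29,212.35,.126),plane(s,312.18,254.91,.126))
print("knob",two(t,(314.63,178.63),s,(336.54,220.11)),plane(t,314.63,178.63,.130))
print("hood top-view centre at z=.0225/.045",plane(t,217.6,237,.0225),plane(t,217.6,237,.045))
yaw=np.radians(-5.3);ex=np.array([np.cos(yaw),np.sin(yaw)]);ey=np.array([-ex[1],ex[0]])
r=(307/6-5/12+300,370/6-5/12+170);I=plane(t,*r,.046);print("index",I,"axis via",I[:2]+.0345*ex)
print("index side",plane(s,291.64,295.55,.046))
w=plane(t,360/6-5/12+300,293/6-5/12+170,.126);print("white",w)
print("white side (line top px)",plane(s,(612-485)/3-1/3+260,148/3-1/3+210,.126))
# hood rim circles: depth-based
for n,d,(a,b,c,e) in(("top",t,(200,220,235,255)),("side",s,(228,200,260,235))):
    vv,uu=np.mgrid[b:e,a:c];z=d["depth"][b:e,a:c]
    X=np.stack([(uu-d["mtx"][0,2])/d["mtx"][0,0]*z,(vv-d["mtx"][1,2])/d["mtx"][1,1]*z,z],-1)-d["t"]
    W=X.reshape(-1,3)@d["R"];W=W[(z.ravel()>0)&(W[:,2]>.036)&(W[:,2]<.055)]
    print(n,len(W),W.min(0),W.max(0),(W.min(0)+W.max(0))/2)
    z=d["depth"];vv,uu=np.mgrid[:420,:560]
    X=np.stack([(uu-d["mtx"][0,2])/d["mtx"][0,0]*z,(vv-d["mtx"][1,2])/d["mtx"][1,1]*z,z],-1)-d["t"]
    W=(X.reshape(-1,3)@d["R"]);k=(z.ravel()>0)&(np.hypot(W[:,0]-.541,W[:,1]-.01)<.03)&(W[:,2]>.118)&(W[:,2]<.14)
    W=W[k];print("barrel top",len(W),W.min(0),W.max(0),np.median(W,0))
```

```text
green (array([0.54110939, 0.00915987, 0.12739721]), np.float64(0.0017233489326228867)) [0.54050692 0.00915288 0.126     ] [0.54274601 0.01128491 0.126     ]
knob (array([0.62490318, 0.11118989, 0.12803524]), np.float64(0.000754577307510289)) [0.62400456 0.11137625 0.13      ]
hood top-view centre at z=.0225/.045 [0.48935937 0.36598258 0.0225    ] [0.48661827 0.36195318 0.045     ]
index [0.50469805 0.01290835 0.046     ] axis via [0.53905055 0.00972156]
index side [0.50711884 0.0130592  0.046     ]
white [0.52548858 0.00138928 0.126     ]
white side (line top px) [0.52222691 0.00399801 0.126     ]
top 113 [0.46255083 0.33755154 0.03621919] [0.5163488  0.39290577 0.049636  ] [0.48944981 0.36522865 0.04292759]
barrel top 257 [ 0.51893288 -0.00994814  0.11861167] [0.56186266 0.03243395 0.13306595] [0.54023452 0.01184464 0.12742961]
side 172 [0.46245244 0.33354536 0.03602598] [0.51721487 0.39244446 0.04699253] [0.48983366 0.36299491 0.04150925]
barrel top 389 [ 0.51879748 -0.0158852   0.11816977] [0.56279449 0.02851204 0.13035732] [0.53854967 0.00088339 0.12662043]
```

```bash
cat >> h.py <<'E'
from scipy.spatial.transform import Rotation as Ro
def go(x,y,z,yaw=None):
    o=arm.observe();R=Ro.from_quat(o["ee_rot"]).as_matrix();a=np.arctan2(R[1,1],R[0,1])
    s=0 if yaw is None else (a-yaw+np.pi/2)%np.pi-np.pi/2
    print("t",round(o["time_s"],2),"tcp",o["tool_pos"].round(4),"yaw",round(a,3),"tilt",R[:,2].round(3)[:2],"F",o["wrist_force"].round(1),"T",o["torque"].round(2),"open",round(o["opening"],3),"ff",round(o["finger_force"],1),"j7",o["joint_pos"][6].round(2))
    print("-> shift",(R.T@(np.array([x,y,z])-o["tool_pos"])).round(4),"spin",round(s,3))
E
python3 -c "
from h import *
go(.541,.01,.165,.158)"
```

```text
t 0.1 tcp [0.2389 0.6038 0.2286] yaw 1.194 tilt [-0.001 -0.002] F [ 0.6  0.5 -0.4] T [ 0.02 -0.   -0.04] open 1.001 ff 0.0 j7 -0.04
-> shift [-0.4994 -0.4409  0.0646] spin 1.036
```

Emit:
apply_moves:
  steps:
    - [-0.5,-0.441,0,1.036,1]
    - [-0.5,-0.441,0,1.036,1]
    - [-0.5,-0.441,0,1.036,1]
    - [-0.5,-0.441,0,1.036,1]
    - [-0.5,-0.441,0,1.036,1]
    - [-0.5,-0.441,0,1.036,1]
    - [-0.5,-0.441,0,1.036,1]
    - [-0.5,-0.441,0,1.036,1]
    - [-0.5,-0.441,0,1.036,1]
    - [-0.5,-0.441,0,1.036,1]

```text
time_s: 0.93
tool_pos: [0.4285, 0.2313, 0.2295]
ee_rot: [0.649, 0.76, -0.0, -0.0]
wrist_force: [1.1, 1.4, 0.3]
opening: 1.002
finger_force: 0.0
```

```bash
python3 -c "
from h import *
go(.541,.01,.165,.158)"
```

```text
t 0.93 tcp [0.4285 0.2313 0.2295] yaw 0.157 tilt [-0. -0.] F [1.1 1.4 0.3] T [-0.    0.    0.05] open 1.002 ff 0.0 j7 -0.23
-> shift [-0.2361  0.0765  0.0645] spin -0.001
```

Emit:
apply_moves:
  steps:
    - [-0.23,0.075,0,0,1]
    - [-0.23,0.075,0,0,1]
    - [-0.23,0.075,0,0,1]
    - [-0.23,0.075,0,0,1]
    - [-0.23,0.075,0,0,1]
    - [-0.23,0.075,0,0,1]
    - [-0.23,0.075,0.04,0,1]
    - [-0.23,0.075,0.04,0,1]
    - [-0.23,0.075,0.04,0,1]
    - [-0.23,0.075,0.04,0,1]

```text
time_s: 1.77
tool_pos: [0.5385, 0.0191, 0.1901]
ee_rot: [0.648, 0.761, 0.0, -0.0]
wrist_force: [1.3, 0.5, -0.1]
opening: 0.999
finger_force: 0.0
```

```bash
python3 -c "
from h import *
go(.541,.01,.114,.158)"
```

```text
t 1.77 tcp [0.5385 0.0191 0.1901] yaw 0.16 tilt [-0.     0.001] F [ 1.3  0.5 -0.1] T [-0.08  0.08  0.02] open 0.999 ff 0.0 j7 0.29
-> shift [-0.0094  0.001   0.076 ] spin 0.002
```

Emit:
apply_moves:
  newtons: 25
  steps:
    - [-0.0094,0.001,0.02,0,1]
    - [-0.0094,0.001,0.045,0,1]
    - [-0.0094,0.001,0.065,0,0.3]
    - [-0.0094,0.001,0.076,0,0.2]
    - [-0.0094,0.001,0.076,0,0.1]
    - [-0.0094,0.001,0.076,0,0]
    - [-0.0094,0.001,0.076,0,-0.3]
    - [-0.0094,0.001,0.076,0,-0.3]

```text
time_s: 2.43
tool_pos: [0.5422, 0.0092, 0.1153]
ee_rot: [0.649, 0.761, 0.001, 0.001]
wrist_force: [0.4, 0.7, 0.6]
opening: 0.617
finger_force: 0.0
```

```bash
python3 -c "
from h import *
go(.541,.01,.114,.158)"
```

```text
t 2.43 tcp [0.5422 0.0092 0.1153] yaw 0.159 tilt [0.003 0.   ] F [0.4 0.7 0.6] T [-0.09  0.05 -0.01] open 0.617 ff 0.0 j7 0.35
-> shift [ 0.001  -0.0011  0.0013] spin 0.001
```

Emit:
apply_moves:
  steps:
    - [0,0,0,0,-0.3]
    - [0,0,0,0,-0.3]
    - [0,0,0,0,-0.3]
    - [0,0,0,0,-0.3]

```text
time_s: 2.77
tool_pos: [0.5416, 0.0088, 0.1145]
ee_rot: [0.649, 0.761, 0.001, 0.0]
wrist_force: [-0.7, -0.4, 5.2]
opening: 0.467
finger_force: 25.0
```

```bash
python3 -c "
from h import *
go(.541,.01,.114,.158)"
```

```text
t 2.77 tcp [0.5416 0.0088 0.1145] yaw 0.158 tilt [0.002 0.   ] F [-0.7 -0.4  5.2] T [0.03 0.18 0.05] open 0.467 ff 25.0 j7 0.35
-> shift [ 0.0013 -0.0004  0.0005] spin 0.0
```

Emit:
apply_moves:
  steps:
    - [0,0,0,0.07,-0.3]
    - [0,0,0,0.14,-0.3]
    - [0,0,0,0.21,-0.3]
    - [0,0,0,0.28,-0.3]
    - [0,0,0,0.35,-0.3]
    - [0,0,0,0.42,-0.3]
    - [0,0,0,0.5,-0.3]
    - [0,0,0,0.5,-0.3]
    - [0,0,0,0.5,-0.3]

```text
time_s: 3.52
tool_pos: [0.5416, 0.0088, 0.1136]
ee_rot: [0.817, 0.577, 0.0, 0.0]
wrist_force: [1.6, 1.0, -1.1]
opening: 0.464
finger_force: 25.0
```

```bash
python3 -c "
from h import *
go(.541,.01,.114,.158)"
```

```text
t 3.52 tcp [0.5416 0.0088 0.1136] yaw -0.34 tilt [ 0.001 -0.   ] F [ 1.6  1.  -1.1] T [-0.03 -0.35 -0.07] open 0.464 ff 25.0 j7 -0.02
-> shift [ 0.0009 -0.0009 -0.0004] spin -0.498
```

Emit:
apply_moves:
  steps:
    - [0,0,0,0,0.3]
    - [0,0,0,0,0.5]
    - [0,0,0,0,0.5]
    - [0,0,-0.04,0,0.5]
    - [0,0,-0.06,0,0.5]
    - [0.08,0,-0.06,0,0.5]
    - [0.14,0,-0.06,0,0.5]
    - [0.14,0,-0.06,0,0.5]
    - [0.14,0,-0.06,0,0.5]

```text
time_s: 4.27
tool_pos: [0.5886, 0.1491, 0.1732]
ee_rot: [0.814, 0.58, 0.002, -0.002]
wrist_force: [-1.0, 1.6, 0.1]
opening: 0.748
finger_force: 0.0
```

Run:
```python
from h import *
go(.541,.01,.114,.158)
t=eyes.snapshot("top");s=eyes.snapshot("side")
pickle.dump(t,open("top1.pkl","wb"));pickle.dump(s,open("side1.pkl","wb"))
a=t["pixels"][170:250,300:380,::-1];b=s["pixels"][210:340,260:360,::-1]
A=cv2.resize(a,(480,480),interpolation=cv2.INTER_CUBIC);B=cv2.resize(b,(300,390),interpolation=cv2.INTER_CUBIC)
im=np.zeros((480,790,3),np.uint8);im[:,:480]=A;im[:390,485:785]=B
cv2.imwrite("pics/z1.png",np.clip(im*1.3,0,255).astype(np.uint8))
```

```text
t 4.27 tcp [0.5886 0.1491 0.1732] yaw -0.332 tilt [0.    0.005] F [-1.   1.6  0.1] T [0.03 0.11 0.01] open 0.748 ff 0.0 j7 -0.3
-> shift [-0.1474  0.0005  0.0584] spin -0.49
```

View pics/z1.png

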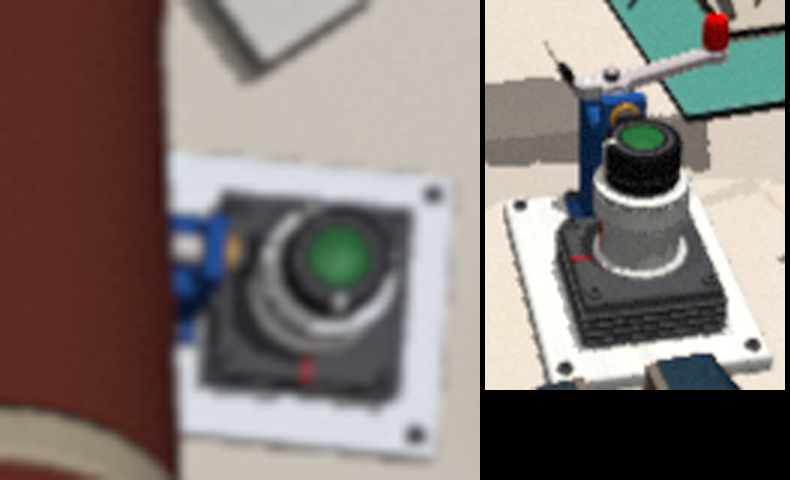

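The line now sits at (340,300) in the crop, straight below the green centre (340,257), and the index is at (307,370). I'll quantify that by ray casting the white blob.

```bash
cat >> h.py <<'E'
YAW=np.radians(-5.3)
def whitedir(t,ax,z0=.126):
    # bright blob near the barrel's dark rim: ring-band sampling on planes z (line at r=22)
    g=t["pixels"].astype(np.float32).min(2)
    best=[]
    th=np.linspace(-.8,.9,171);prof=np.zeros_like(th)
    for z in np.linspace(z0-.012,z0,7):
        P=np.array([proj(t,[ax[0]+.0215*np.cos(np.pi+YAW+a),ax[1]+.0215*np.sin(np.pi+YAW+a),z]) for a in th],np.float32)
        prof+=cv2.remap(g,P[:,:1].copy(),P[:,1:].copy(),cv2.INTER_LINEAR)[:,0]
    return th,prof/7
E
python3 - <<'E'
from h import *
for f in("top0","top1"):
    t=pickle.load(open(f+".pkl","rb"))
    m=masks(t)["green"];w=np.zeros_like(m);w[200:225,345:370]=m[200:225,345:370]
    c=cen(t,w)[0][2];ax=plane(t,*c,.126);print(f,ax.round(4))
    th,p=whitedir(t,ax)
    print(np.c_[th,p][::10].round(2).tolist())
    k=np.abs(th-th[p.argmax()])<.3;q=np.clip(p[k]-np.percentile(p,40),0,None);print("peak",th[p.argmax()],"cent",(q*th[k]).sum()/q.sum())
    print(t["pixels"].min(2)[214:224,352:364])
E
```

```text
top0 [0.5405 0.0092 0.126 ]
[[-0.8, 20.0], [-0.7, 19.21], [-0.6, 19.44], [-0.5, 18.09], [-0.4, 19.28], [-0.3, 18.54], [-0.2, 18.37], [-0.1, 21.29], [0.0, 26.12], [0.1, 31.95], [0.2, 36.6], [0.3, 41.59], [0.4, 56.56], [0.5, 79.77], [0.6, 96.14], [0.7, 95.38], [0.8, 88.2], [0.9, 84.14]]
peak 0.6399999999999999 cent 0.6484879760512156
[[ 35  38  41  47  50  48  43  36  31  32  41  38]
 [ 36  35  39  44  47  44  37  33  32  38  46  41]
 [ 41  35  35  38  38  36  32  30  36  42  42  45]
 [ 44  43  39  35  35  33  39  53  54  46  38  58]
 [ 40  48  48  44  42  42  58  85  81  52  49  82]
 [ 29  38  42  41  42  41  53  80  85  68  79 108]
 [ 15  22  27  31  31  30  35  58  87  98 112 121]
 [ 22  14  14  17  18  20  30  59 101 125 128 112]
 [ 55  42  37  40  52  65  75  92 118 129 115  84]
 [ 90  88  88  93 109 121 122 120 116 104  82  60]]
top1 [0.5402 0.0094 0.126 ]
[[-0.8, 25.24], [-0.7, 24.13], [-0.6, 24.68], [-0.5, 21.71], [-0.4, 24.73], [-0.3, 24.68], [-0.2, 29.76], [-0.1, 42.67], [0.0, 59.46], [0.1, 69.09], [0.2, 65.09], [0.3, 59.8], [0.4, 68.23], [0.5, 79.46], [0.6, 86.72], [0.7, 90.94], [0.8, 95.12], [0.9, 97.21]]
peak 0.9 cent 0.7552898552857548
[[ 41  44  50  55  60  57  50  42  37  40  49  45]
 [ 43  42  47  53  54  51  45  39  37  43  47  46]
 [ 47  40  42  46  47  44  39  37  41  48  48  57]
 [ 52  48  43  42  43  42  40  45  50  50  46  75]
 [ 47  54  51  55  68  64  54  53  51  44  57  99]
 [ 34  43  49  72  96  88  61  45  39  51  88 123]
 [ 19  26  38  70 101  89  52  38  55  89 125 136]
 [ 27  20  29  55  79  67  47  69 104 134 147 130]
 [ 62  49  45  55  64  65  81 119 142 149 135 102]
 [103 102  98  97  99 106 123 143 139 121  97  72]]
```

Run:
```python
from h import *
t=pickle.load(open("top1.pkl","rb"));s=pickle.load(open("side1.pkl","rb"));ax=[.5402,.0094]
m=masks(s)["green"];w=np.zeros_like(m);w[245:262,302:325]=m[245:262,302:325];c=cen(s,w);print(c);axs=plane(s,*c[0][2],.126);print(axs)
for a in(-.1,0,.1,.2,.3,.5,.6):
    f=lambda d,ax,z:proj(d,[ax[0]+.022*np.cos(np.pi+YAW+a),ax[1]+.022*np.sin(np.pi+YAW+a),z]).round(1)
    print(a,"top",f(t,ax,.126),f(t,ax,.112),f(t,ax,.102),"side",f(s,axs,.126),f(s,axs,.105))
s0=pickle.load(open("side0.pkl","rb"))
for d in(s0,s):print(d["pixels"].min(2)[252:276,298:312])
# index red: precise
for d,b in((t,(345,225,358,240)),):
    r=d["pixels"].astype(float);k=np.clip(r[...,0]-r[...,1]-25,0,None);k2=np.zeros_like(k);k2[b[1]:b[3],b[0]:b[2]]=k[b[1]:b[3],b[0]:b[2]]
    v,u=np.mgrid[:420,:560];print("idx",(k2*u).sum()/k2.sum(),(k2*v).sum()/k2.sum(),"pred",proj(d,[ax[0]-.0345*np.cos(YAW),ax[1]-.0345*np.sin(YAW),.046]))
```

```text
[(np.int32(102), [305, 251, 15, 9], array([312.17, 255.38]))]
[0.54226164 0.00989607 0.126     ]
-0.1 top [354.6 221.2] [353.8 222.1] [353.3 222.7] side [299.3 256. ] [299.2 266.3]
0 top [355.5 221.3] [354.7 222.2] [354.2 222.8] side [299.5 256.7] [299.4 267. ]
0.1 top [356.4 221.3] [355.6 222.2] [355.1 222.9] side [299.9 257.4] [299.7 267.7]
0.2 top [357.3 221.3] [356.5 222.2] [355.9 222.8] side [300.3 258.1] [300.2 268.4]
0.3 top [358.2 221.2] [357.4 222.1] [356.8 222.7] side [300.9 258.7] [300.7 269. ]
0.5 top [359.9 220.6] [359.1 221.5] [358.5 222.2] side [302.4 259.9] [302.2 270.3]
0.6 top [360.7 220.2] [359.9 221.2] [359.3 221.8] side [303.3 260.4] [303.1 270.8]
[[ 11  14  17  13  18  32  58  59  38  26  24  37  37  31]
 [  4  14  12  19  29  54  47  29  23  31  33  29  32  28]
 [ 11   3  20  18  48  58  39  28  26  31  32  30  32  33]
 [  3  13  15  18  51  58  31  25  37  30  27  30  32  33]
 [  8   3  15  18  57  63  41  27  32  33  34  35  35  37]
 [ 10   8   5  20  26  52  52  47  31  25  37  40  37  38]
 [  2  12   4  14  12  37  77 119  79  40  32  34  30  45]
 [  3   0 
[... 1773 characters left out ...]
5   2  12   6   3   3   7   9  10   0   8   0]
 [109  81  45   9   5   0   9   7   6  11  13   6   5   5]
 [116  82  49  21   9   2  13   3   8   5   6   5  12   0]
 [118  85  33   2   5  13   1   3   2   5   2   6   8   6]
 [113  89  37   3  18  18  17   5  11   8   8   4   5   3]
 [125 104  61  16   8   3  17  22  14  19   6  11   5   4]
 [160 141 100  49  13   1   5   0   8  26  16  20  20   9]
 [187 192 137  82  47  18   7   5   2   5   7  11   2  10]
 [160 187 160 142 101  65  35  20   5   2   6   2  13   9]
 [ 89 151 182 189 161 143  99  62  41  32  20  13   8   8]
 [ 77  88 144 173 182 190 160 138 135  94  92  67  43  47]]
idx 350.5416666666667 231.525 pred [350.86588559 230.81595074]
```

Run:
```python
from h import *
def wc(d,b,bg):
    g=np.clip(d["pixels"].min(2).astype(float)-bg,0,None)[b[1]:b[3],b[0]:b[2]];v,u=np.mgrid[b[1]:b[3],b[0]:b[2]]
    return (g*u).sum()/g.sum(),(g*v).sum()/g.sum()
L=lambda n:pickle.load(open(n+".pkl","rb"))
for n,b,bg,ax in(("side0",(303,258,307,261),60,(.5425,.0105)),("side1",(300,256,304,258),60,(.5425,.0105)),("top0",(358,217,361,220),50,(.5404,.0093)),("top1",(354,218,359,221),52,(.5404,.0093))):
    d=L(n);p=wc(d,b,bg);X=plane(d,*p,.126);q=X[:2]-ax
    print(n,np.round(p,2),"r",np.hypot(*q).round(4),"theta",((np.arctan2(q[1],q[0])-np.pi-YAW+np.pi)%(2*np.pi)-np.pi).round(3))
```

```text
side0 [304.4  259.03] r 0.0181 theta 0.531
side1 [301.83 256.62] r 0.0184 theta 0.063
top0 [359.4  218.41] r 0.0167 theta 0.556
top1 [356.27 219.29] r 0.0171 theta 0.08
```

Emit:
apply_moves:
  steps:
    - [-0.148,0,0,0,0.5]
    - [-0.148,0,0,0,0.5]
    - [-0.148,0,0,0,0.5]
    - [-0.148,0,0.01,0,0.5]
    - [-0.148,0,0.04,0,0.5]
    - [-0.148,0,0.059,0,0.3]
    - [-0.148,0,0.059,0,0]
    - [-0.148,0,0.059,0,-0.3]
    - [-0.148,0,0.059,0,-0.3]
    - [-0.148,0,0.059,0,-0.3]

```text
time_s: 5.2
tool_pos: [0.5387, 0.0006, 0.1159]
ee_rot: [0.817, 0.577, 0.0, 0.001]
wrist_force: [-1.6, -0.6, 0.3]
opening: 0.463
finger_force: 25.0
```

```bash
python3 -c "
from h import *
go(.541,.01,.114,.158)"
```

```text
t 5.2 tcp [0.5387 0.0006 0.1159] yaw -0.342 tilt [ 0.001 -0.001] F [-1.6 -0.6  0.3] T [-0.24  0.13 -0.  ] open 0.463 ff 25.0 j7 -0.01
-> shift [ 0.0097 -0.001   0.0019] spin -0.5
```

Emit:
apply_moves:
  steps:
    - [0,0,0,0,0.2]
    - [0,0,0,0,0.2]
    - [0.009,0,0.001,0,0.2]
    - [0.009,0,0.001,0,0.2]
    - [0.009,0,0.001,0,-0.3]
    - [0.009,0,0.001,0,-0.3]
    - [0.009,0,0.001,0,-0.3]
    - [0.009,0,0.001,0,-0.3]

```text
time_s: 5.87
tool_pos: [0.5418, 0.0097, 0.1136]
ee_rot: [0.817, 0.577, 0.0, 0.0]
wrist_force: [2.3, 1.0, -0.7]
opening: 0.47
finger_force: 25.0
```

Emit:
apply_moves:
  steps:
    - [0,0,0,0.03,-0.3]
    - [0,0,0,0.06,-0.3]
    - [0,0,0,0.065,-0.3]
    - [0,0,0,0.065,-0.3]
    - [0,0,0,0.065,-0.3]

```text
time_s: 6.28
tool_pos: [0.5418, 0.0097, 0.1136]
ee_rot: [0.835, 0.549, 0.0, 0.0]
wrist_force: [3.5, 1.0, -3.5]
opening: 0.468
finger_force: 25.0
```

```bash
python3 -c "
from h import *
go(.541,.01,.114,.158)"
```

```text
t 6.28 tcp [0.5418 0.0097 0.1136] yaw -0.407 tilt [ 0.001 -0.   ] F [ 3.5  1.  -3.5] T [ 0.08 -0.57  0.  ] open 0.468 ff 25.0 j7 -0.07
-> shift [-0.0001 -0.0009 -0.0004] spin -0.565
```

Emit:
apply_moves:
  steps:
    - [0,0,0,0,0.2]
    - [0,0,0,0,0.2]
    - [0,0,-0.03,0,0.2]
    - [0,0,-0.065,0,0.0]
    - [0,0,-0.065,0,-0.2]

```text
time_s: 6.7
tool_pos: [0.5444, 0.0083, 0.1843]
ee_rot: [0.836, 0.549, 0.004, 0.003]
wrist_force: [0.6, -0.8, 0.5]
opening: 0.505
finger_force: 0.0
```

```bash
python3 -c "
from h import *
go(.625,.111,.175,-1.33)"
```

```text
t 6.7 tcp [0.5444 0.0083 0.1843] yaw -0.408 tilt [ 0.01 -0.  ] F [ 0.6 -0.8  0.5] T [-0.11  0.02 -0.03] open 0.505 ff 0.0 j7 -0.13
-> shift [0.1263 0.0331 0.01  ] spin 0.922
```

Emit:
apply_moves:
  steps:
    - [0.126,0.033,0,0.92,0]
    - [0.126,0.033,0,0.92,0]
    - [0.126,0.033,0,0.92,0]
    - [0.126,0.033,0,0.92,0]
    - [0.126,0.033,0,0.92,0]
    - [0.126,0.033,0,0.92,0]
    - [0.126,0.033,0,0.92,0]
    - [0.126,0.033,0,0.92,0]
    - [0.126,0.033,0,0.92,0]

```text
time_s: 7.45
tool_pos: [0.6207, 0.112, 0.1781]
ee_rot: [0.993, 0.121, -0.001, 0.0]
wrist_force: [-0.8, -0.3, -0.2]
opening: 0.5
finger_force: 0.0
```

Run:
```python
from h import *
go(.625,.111,.131,-1.33)
t=eyes.snapshot("top");s=eyes.snapshot("side")
pickle.dump(t,open("top2.pkl","wb"));pickle.dump(s,open("side2.pkl","wb"))
for d in(t,s):
  m=masks(d)["green"];w=np.zeros_like(m);w[200:262,302:370]=m[200:262,302:370];print(cen(d,w))
print(s["pixels"].min(2)[252:264,298:312]);print(t["pixels"].min(2)[216:224,350:364])
```

```text
t 7.45 tcp [0.6207 0.112  0.1781] yaw -1.328 tilt [-0.002 -0.001] F [-0.8 -0.3 -0.2] T [-0.07  0.18 -0.  ] open 0.5 ff 0.0 j7 -1.06
-> shift [0.004  0.002  0.0471] spin 0.002
[(np.int32(85), [351, 208, 11, 10], array([356.16, 212.46]))]
[(np.int32(102), [305, 252, 15, 8], array([312.1 , 255.44]))]
[[ 15  19  14  10  26  27  46  58  48  39  31  29  29  36]
 [ 12   6  16  15  17  48  59  40  33  31  34  31  32  30]
 [ 16   4  17  15  39  63  50  26  32  32  35  34  32  37]
 [  4  22  18  16  69  70  35  27  34  34  32  31  34  31]
 [  1  30  96 107 115  96  50  29  33  36  36  34  39  38]
 [  5  75 127 134 120  98  63  33  28  32  32  38  40  44]
 [  1  92  60  19  27  54  57  46  31  29  33  37  42  48]
 [ 12  70  39  17  20  20  42  62  55  42  41  40  38  43]
 [  8  55  34  15   1  17  18  37  55  47  54  53  46  43]
 [  7  55  33  10   3  13  16   8  19  23  43  55  56  55]
 [ 13  56  31   6   0   0   5  15  12  21  15  20  21  17]
 [ 11  57  25   3   9   4   0   6   3   7  13  15  15  22]]
[[ 45  48  43  39  44  47  47  46  40  39  45  52  48  52]
 [ 38  47  49  45  44  45  45  40  39  45  52  52  46  73]
 [ 28  39  45  50  57  70  67  53  50  54  53  46  59 106]
 [ 19  26  33  41  64  98  98  70  49  44  41  51  90 130]
 [ 36  19  18  25  60 104 103  67  39  41  64  94 129 143]
 [ 70  45  26  21  51  88  83  49  43  79 121 146 152 133]
 [ 96  81  65  55  57  69  66  60  86 127 154 158 140 103]
 [102 105 107 106 105 104 104 108 129 148 143 125 100  74]]
```

Emit:
apply_moves:
  newtons: 15
  steps:
    - [0.003,0.002,0.02,0,0]
    - [0.003,0.002,0.047,0,0]
    - [0.003,0.002,0.047,0,0]
    - [0.003,0.002,0.047,0,-0.9]
    - [0.003,0.002,0.047,0,-0.9]
    - [0.003,0.002,0.047,0,-0.9]
    - [0.003,0.002,0.047,0,-0.9]
    - [0.003,0.002,0.047,0,-0.9]
    - [0.003,0.002,0.047,0,-0.9]

```text
time_s: 8.3
tool_pos: [0.6256, 0.111, 0.1328]
ee_rot: [0.993, 0.122, 0.001, -0.0]
wrist_force: [-0.8, -0.6, 2.2]
opening: 0.186
finger_force: 15.0
```

Run:
```python
from h import *
go(.625,.111,.131,-1.33)
o=arm.observe();R=Ro.from_quat(o["ee_rot"]).as_matrix();p=o["tool_pos"]
piv=np.array([.541,.010])+.083*np.array([-np.sin(YAW),np.cos(YAW)]);k=p[:2]-piv
print("r",np.hypot(*k),"lever",np.arctan2(k[1],k[0])-YAW-.32)
```

```text
t 8.3 tcp [0.6256 0.111  0.1328] yaw -1.327 tilt [0.002 0.   ] F [-0.8 -0.6  2.2] T [0.02 0.2  0.01] open 0.186 ff 15.0 j7 -1.02
-> shift [-0.0005 -0.0001  0.0018] spin 0.003
r 0.07904832421169947 lever 0.007059009603497313
```

Emit:
apply_moves:
  newtons: 20
  steps:
    - [-0.0005,-0.0086,0,-0.11,-0.9]
    - [-0.0019,-0.0171,0,-0.22,-0.9]
    - [-0.0042,-0.0254,0,-0.33,-0.9]
    - [-0.0075,-0.0334,0,-0.44,-0.9]
    - [-0.0116,-0.041,0,-0.55,-0.9]
    - [-0.0165,-0.0481,0,-0.66,-0.9]
    - [-0.0221,-0.0546,0,-0.77,-0.9]
    - [-0.0285,-0.0605,0,-0.88,-0.9]
    - [-0.0354,-0.0656,0,-0.99,-0.9]
    - [-0.0429,-0.07,0,-1.1,-0.9]

```text
time_s: 9.13
tool_pos: [0.5673, 0.1682, 0.1328]
ee_rot: [0.781, 0.624, 0.001, 0.001]
wrist_force: [0.8, -0.8, 2.0]
opening: 0.18
finger_force: 20.0
```

```bash
cat >> h.py <<'E'
def lever(end):
    o=arm.observe();R=Ro.from_quat(o["ee_rot"]).as_matrix();p=o["tool_pos"]
    piv=np.array([.541,.010])+.083*np.array([-np.sin(YAW),np.cos(YAW)]);k=p[:2]-piv
    th=np.arctan2(k[1],k[0])-YAW-.32;print("r",np.hypot(*k),"lever",th)
    for f in np.linspace(th,end,8)[1:]:
        a=f+YAW+.32;q=np.r_[piv+.0785*np.array([np.cos(a),np.sin(a)]),p[2]]
        print((R.T@(q-p)).round(4),"spin",round(th-f,3))
E
python3 -c "
from h import *
go(.625,.111,.131,-1.33);lever(1.66)"
```

```text
t 9.13 tcp [0.5673 0.1682 0.1328] yaw -0.222 tilt [ 0.003 -0.   ] F [ 0.8 -0.8  2. ] T [-0.39 -0.06 -0.14] open 0.18 ff 20.0 j7 -0.22
-> shift [-0.043   0.0689  0.002 ] spin 1.108
r 0.07779151631045887 lever 1.1015881979594007
[ 0.0006 -0.0062 -0.    ] spin -0.08
[-0.     -0.0125 -0.    ] spin -0.16
[-0.0012 -0.0186 -0.0001] spin -0.239
[-0.0028 -0.0247 -0.0001] spin -0.319
[-0.0049 -0.0306 -0.0001] spin -0.399
[-0.0074 -0.0363 -0.0001] spin -0.479
[-0.0104 -0.0418 -0.0001] spin -0.558
```

Emit:
apply_moves:
  newtons: 25
  steps:
    - [0,-0.0062,0,-0.08,-0.9]
    - [-0.0005,-0.0125,0,-0.16,-0.9]
    - [-0.0016,-0.0186,0,-0.239,-0.9]
    - [-0.0032,-0.0247,0,-0.319,-0.9]
    - [-0.0053,-0.0306,0,-0.399,-0.9]
    - [-0.0078,-0.0363,0,-0.479,-0.9]
    - [-0.0108,-0.042,0,-0.558,-0.9]
    - [-0.0108,-0.042,0,-0.558,-0.9]

```text
time_s: 9.8
tool_pos: [0.5254, 0.1666, 0.1328]
ee_rot: [0.581, 0.814, 0.002, 0.002]
wrist_force: [2.7, -1.7, 0.9]
opening: 0.185
finger_force: 25.0
```

```bash
python3 -c "
from h import *
go(.625,.111,.131,-1.33);lever(1.66)" | head -3
```

```text
t 9.8 tcp [0.5254 0.1666 0.1328] yaw 0.33 tilt [0.006 0.   ] F [ 2.7 -1.7  0.9] T [-0.32 -0.76 -0.19] open 0.185 ff 25.0 j7 0.2
-> shift [-0.0849  0.0762  0.0024] spin -1.482
r 0.0775350869897429 lever 1.648135654364958
```

Emit:
apply_moves:
  steps:
    - [0,0,0,0,-0.4]
    - [0,0,0,0,-0.3]
    - [0,0,0,0,-0.2]
    - [0,0,-0.03,0,0.2]
    - [0,0,-0.06,0,1]
    - [0,0,-0.06,0,1]

```text
time_s: 10.3
tool_pos: [0.5257, 0.1686, 0.1963]
ee_rot: [0.581, 0.814, 0.004, 0.002]
wrist_force: [1.9, 0.3, 0.9]
opening: 0.563
finger_force: 0.0
```

```bash
python3 -c "
from h import *
go(.5416,.0095,.185,.5)"
```

```text
t 10.3 tcp [0.5257 0.1686 0.1963] yaw 0.331 tilt [0.008 0.003] F [1.9 0.3 0.9] T [-0.08  0.   -0.04] open 0.563 ff 0.0 j7 0.17
-> shift [-0.1556 -0.0368  0.011 ] spin -0.169
```

Run:
```python
from h import *
t=eyes.snapshot("top");s=eyes.snapshot("side")
pickle.dump(t,open("top3.pkl","wb"));pickle.dump(s,open("side3.pkl","wb"))
print(s["pixels"].min(2)[254:262,298:310]);print(t["pixels"].min(2)[216:223,351:362])
m=masks(s)["red"];w=np.zeros_like(m);w[190:260,200:340]=m[190:260,200:340];c=cen(s,w);print(c,[plane(s,*k[2],.127) for k in c])
```

```text
[[  9  12  21  21  36  62  47  27  27  35  29  33]
 [  6  11  15  16  69  70  38  28  32  36  29  36]
 [  0  31  95 106 113  90  48  28  30  30  36  32]
 [  9  76 123 132 120 100  60  34  30  29  37  38]
 [  7  92  56  17  25  52  58  44  29  28  34  37]
 [  5  67  35   9  17  25  40  57  50  37  40  33]
 [  2  52  27  16  14  10  21  43  55  44  51  44]
 [ 10  57  26   7   2  12   8  18  13  30  39  49]]
[[ 45  39  38  41  44  45  43  37  37  42  49]
 [ 44  45  43  41  43  41  38  38  42  50  49]
 [ 36  43  47  53  67  64  49  46  52  51  42]
 [ 23  32  38  60  92  91  65  46  42  39  48]
 [ 18  16  23  56  97  96  62  36  40  60  89]
 [ 41  24  19  46  81  77  46  40  76 115 139]
 [ 76  60  49  52  64  61  57  82 120 146 151]]
[(np.int32(78), [276, 208, 7, 12], array([279.  , 213.92]))] [array([0.52663705, 0.1674728 , 0.127     ])]
```

Emit:
apply_moves:
  steps:
    - [-0.155,-0.037,0,-0.17,1]
    - [-0.155,-0.037,0,-0.17,1]
    - [-0.155,-0.037,0,-0.17,1]
    - [-0.155,-0.037,0,-0.17,1]
    - [-0.155,-0.037,0,-0.17,1]
    - [-0.155,-0.037,0,-0.17,1]

```text
time_s: 10.9
tool_pos: [0.5372, 0.0063, 0.1903]
ee_rot: [0.512, 0.859, -0.001, -0.001]
wrist_force: [0.9, 0.3, -0.3]
opening: 0.998
finger_force: 0.0
```

```bash
python3 -c "
from h import *
go(.5416,.0095,.081,.5)"
```

```text
t 10.9 tcp [0.5372 0.0063 0.1903] yaw 0.495 tilt [-0.004 -0.001] F [ 0.9  0.3 -0.3] T [-0.01  0.03  0.01] open 0.998 ff 0.0 j7 0.6
-> shift [0.0007 0.0058 0.1093] spin -0.005
```

Emit:
apply_moves:
  newtons: 50
  steps:
    - [0.0005,0.005,0.03,0,1]
    - [0.0005,0.005,0.06,0,1]
    - [0.0005,0.005,0.085,0,1]
    - [0.0005,0.005,0.105,0,0.6]
    - [0.0005,0.005,0.109,0,0.3]
    - [0.0005,0.005,0.109,0,0.3]

```text
time_s: 11.4
tool_pos: [0.5408, 0.0139, 0.0807]
ee_rot: [0.509, 0.861, -0.001, -0.003]
wrist_force: [-1.0, 0.3, -0.3]
opening: 0.834
finger_force: 0.0
```

```bash
python3 -c "
from h import *
go(.5416,.0095,.081,.5)"
```

```text
t 11.4 tcp [0.5408 0.0139 0.0807] yaw 0.504 tilt [-0.005  0.001] F [-1.   0.3 -0.3] T [-0.07 -0.01  0.  ] open 0.834 ff 0.0 j7 0.64
-> shift [-0.0042 -0.0014 -0.0004] spin 0.004
```

Emit:
apply_moves:
  steps:
    - [-0.002,-0.001,0,0,0.3]
    - [-0.003,-0.001,0,0,0.3]
    - [-0.003,-0.001,0,0,0.3]

```text
time_s: 11.65
tool_pos: [0.5442, 0.0085, 0.084]
ee_rot: [0.51, 0.86, 0.001, 0.001]
wrist_force: [0.0, 0.1, -0.6]
opening: 0.66
finger_force: 0.0
```

```bash
python3 -c "
from h import *
go(.5416,.0095,.081,.5)"
```

```text
t 11.65 tcp [0.5442 0.0085 0.084 ] yaw 0.501 tilt [ 0.003 -0.   ] F [ 0.   0.1 -0.6] T [-0.02  0.03 -0.01] open 0.66 ff 0.0 j7 0.65
-> shift [ 0.0021 -0.0018  0.003 ] spin 0.001
```

Emit:
apply_moves:
  steps:
    - [0.001,-0.0015,0.002,0,0.3]
    - [0.001,-0.0015,0.002,0,0.0]
    - [0.001,-0.0015,0.002,0,0]
    - [0.001,-0.0015,0.002,0,0]
    - [0.001,-0.0015,0.002,0,0]

```text
time_s: 12.07
tool_pos: [0.5416, 0.0091, 0.0811]
ee_rot: [0.51, 0.86, 0.0, 0.0]
wrist_force: [-0.1, 0.6, 2.4]
opening: 0.585
finger_force: 50.0
```

```bash
python3 -c "
from h import *
go(.5416,.0095,.081,.5)"
```

```text
t 12.07 tcp [0.5416 0.0091 0.0811] yaw 0.501 tilt [0.001 0.   ] F [-0.1  0.6  2.4] T [ 0.16  0.09 -0.  ] open 0.585 ff 50.0 j7 0.65
-> shift [0.0004 0.0002 0.0001] spin 0.001
```

Emit:
apply_moves:
  steps:
    - [0,0,0,0.08,0]
    - [0,0,0,0.16,0]
    - [0,0,0.0005,0.24,0]
    - [0,0,0.0005,0.32,0]
    - [0,0,0.0005,0.4,0]
    - [0,0,0.001,0.48,0]
    - [0,0,0.001,0.56,0]
    - [0,0,0.001,0.64,0]
    - [0,0,0.0015,0.7,0]
    - [0,0,0.0015,0.7,0]

```text
time_s: 12.9
tool_pos: [0.5418, 0.0091, 0.0797]
ee_rot: [0.774, 0.633, 0.0, 0.0]
wrist_force: [-1.0, 1.4, 4.3]
opening: 0.588
finger_force: 50.0
```

```bash
python3 -c "
from h import *
go(.5416,.0095,.081,.5)"
```

```text
t 12.9 tcp [0.5418 0.0091 0.0797] yaw -0.201 tilt [0.001 0.   ] F [-1.   1.4  4.3] T [ 0.12  0.25 -0.1 ] open 0.588 ff 50.0 j7 0.15
-> shift [ 0.0004 -0.0003 -0.0013] spin -0.701
```

Emit:
apply_moves:
  steps:
    - [0,0,0,0.06,0]
    - [0,0,0,0.12,0]
    - [0,0,0.0003,0.18,0]
    - [0,0,0.0004,0.2,0]
    - [0,0,0.0004,0.2,0]

```text
time_s: 13.32
tool_pos: [0.5419, 0.0091, 0.0795]
ee_rot: [0.83, 0.558, -0.0, 0.001]
wrist_force: [-0.7, -0.1, 5.3]
opening: 0.582
finger_force: 50.0
```

```bash
python3 -c "
from h import *
go(.5416,.0095,.081,.5)"
```

```text
t 13.32 tcp [0.5419 0.0091 0.0795] yaw -0.387 tilt [ 0.    -0.002] F [-0.7 -0.1  5.3] T [-0.11  0.34  1.7 ] open 0.582 ff 50.0 j7 0.01
-> shift [ 0.0003 -0.0004 -0.0015] spin -0.887
```

Emit:
apply_moves:
  newtons: 60
  steps:
    - [0,0,0,0.015,0]
    - [0,0,0,0.03,0]
    - [0,0,0,0.03,0]
    - [0,0,0,0.03,0]

```text
time_s: 13.65
tool_pos: [0.5419, 0.0091, 0.0795]
ee_rot: [0.836, 0.548, -0.001, 0.001]
wrist_force: [-1.3, -0.8, 5.3]
opening: 0.586
finger_force: 60.0
```

```bash
python3 -c "
from h import *
go(.5416,.0095,.081,.5)"
```

```text
t 13.65 tcp [0.5419 0.0091 0.0795] yaw -0.41 tilt [ 0.    -0.003] F [-1.3 -0.8  5.3] T [-0.28  0.38  2.74] open 0.586 ff 60.0 j7 -0.0
-> shift [ 0.0003 -0.0004 -0.0015] spin -0.91
```

Emit:
apply_moves:
  steps:
    - [0,0,0,0,0.5]
    - [0,0,0,0,1]
    - [0,0,0,0,1]
    - [0,0,0,0,1]
    - [0,0,-0.03,0,1]
    - [0,0,-0.07,0,1]
    - [0,0,-0.11,0,0.5]
    - [0,0,-0.11,0,0]

```text
time_s: 14.32
tool_pos: [0.5459, 0.0072, 0.1957]
ee_rot: [0.842, 0.54, 0.006, 0.004]
wrist_force: [1.3, -0.2, 0.3]
opening: 0.898
finger_force: 0.0
```

```bash
python3 -c "
from h import *
go(.5257,.167,.185,.33)"
```

```text
t 14.32 tcp [0.5459 0.0072 0.1957] yaw -0.431 tilt [ 0.014 -0.   ] F [ 1.3 -0.2  0.3] T [-0.12  0.01 -0.05] open 0.898 ff 0.0 j7 -0.12
-> shift [ 0.1367 -0.0852  0.0104] spin -0.761
```

Emit:
apply_moves:
  steps:
    - [0.136,-0.085,0,-0.75,0]
    - [0.136,-0.085,0,-0.75,0]
    - [0.136,-0.085,0,-0.75,0]
    - [0.136,-0.085,0,-0.75,0]
    - [0.136,-0.085,0,-0.75,0]
    - [0.136,-0.085,0,-0.75,0]
    - [0.136,-0.085,0,-0.75,0]
    - [0.136,-0.085,0,-0.75,0]
    - [0.136,-0.085,0,-0.75,0]

```text
time_s: 15.07
tool_pos: [0.5207, 0.167, 0.1886]
ee_rot: [0.587, 0.81, -0.0, -0.0]
wrist_force: [-0.4, 0.3, -0.7]
opening: 0.501
finger_force: 0.0
```

Run:
```python
from h import *
go(.5257,.167,.132,.33)
t=eyes.snapshot("top");s=eyes.snapshot("side")
pickle.dump(t,open("top4.pkl","wb"));pickle.dump(s,open("side4.pkl","wb"))
print(s["pixels"].min(2)[254:262,298:310]);print(t["pixels"].min(2)[216:223,351:362])
```

```text
t 15.07 tcp [0.5207 0.167  0.1886] yaw 0.316 tilt [-0. -0.] F [-0.4  0.3 -0.7] T [-0.05  0.04  0.01] open 0.501 ff 0.0 j7 0.2
-> shift [-0.0015  0.0048  0.0566] spin -0.014
[[  9  11  22  14  39  61  47  29  32  38  31  35]
 [  0   1  14  20  50  68  42  28  28  32  35  35]
 [  9  33 108 111 112  91  55  30  36  29  35  34]
 [  0  73 144 141 135 102  64  35  34  33  36  36]
 [  5  84  70  36  23  51  60  48  37  31  35  38]
 [  0  74  40   6  22  22  46  63  52  40  43  29]
 [ 11  71  39   9  13  14  12  39  50  48  56  50]
 [  4  52  25   6  14   0  16  18  16  22  39  52]]
[[ 49  42  38  41  45  45  42  37  37  42  49]
 [ 47  48  44  42  44  41  37  38  43  49  49]
 [ 38  44  51  56  67  64  49  47  51  49  43]
 [ 23  32  41  61  92  91  64  46  42  39  48]
 [ 16  16  24  56  95  94  62  37  39  60  89]
 [ 40  23  19  44  77  73  45  40  74 115 138]
 [ 75  59  48  50  62  62  66  88 122 149 151]]
```

Line is unmoved. Next: pinch the knob and swing the lever back.

Emit:
apply_moves:
  newtons: 20
  steps:
    - [-0.0015,0.003,0.025,0,0]
    - [-0.0015,0.0035,0.056,0,0]
    - [-0.0015,0.0035,0.056,0,0]
    - [-0.0015,0.0035,0.056,0,-0.9]
    - [-0.0015,0.0035,0.056,0,-0.9]
    - [-0.0015,0.0035,0.056,0,-0.9]
    - [-0.0015,0.0035,0.056,0,-0.9]
    - [-0.0015,0.0035,0.056,0,-0.9]
    - [-0.0015,0.0035,0.056,0,-0.9]

```text
time_s: 15.92
tool_pos: [0.5252, 0.1678, 0.1339]
ee_rot: [0.585, 0.811, 0.001, 0.001]
wrist_force: [-0.4, -0.8, 4.1]
opening: 0.189
finger_force: 20.0
```

Run:
```python
from h import *
go(.5257,.167,.132,.33)
lever(.8);lever(.02)
```

```text
t 15.92 tcp [0.5252 0.1678 0.1339] yaw 0.321 tilt [0.002 0.001] F [-0.4 -0.8  4.1] T [-0.11  0.06  0.05] open 0.189 ff 20.0 j7 0.24
-> shift [-0.0009  0.0003  0.0019] spin -0.009
r 0.07871070056150596 lever 1.6464651835216075
[-0.001   0.0095  0.    ] spin 0.121
[-0.0028  0.0188  0.    ] spin 0.242
[-0.0058  0.0278  0.0001] spin 0.363
[-0.0099  0.0363  0.0001] spin 0.484
[-0.0149  0.0444  0.0001] spin 0.605
[-0.0209  0.0517  0.0001] spin 0.726
[-0.0277  0.0583  0.0001] spin 0.846
r 0.07871070056150596 lever 1.6464651835216075
[-0.0026  0.018   0.    ] spin 0.232
[-0.0092  0.035   0.0001] spin 0.465
[-0.0194  0.0501  0.0001] spin 0.697
[-0.0329  0.0623  0.0001] spin 0.929
[-0.0488  0.0712  0.0002] spin 1.162
[-0.0663  0.0761  0.0002] spin 1.394
[-0.0845  0.0769  0.0002] spin 1.626
```

Emit:
apply_moves:
  newtons: 25
  steps:
    - [-0.0008,0.0095,0,0.116,-0.9]
    - [-0.0026,0.018,0,0.232,-0.9]
    - [-0.0056,0.0268,0,0.35,-0.9]
    - [-0.0092,0.035,0,0.465,-0.9]
    - [-0.014,0.043,0,0.58,-0.9]
    - [-0.0194,0.0501,0,0.697,-0.9]
    - [-0.026,0.0567,0,0.813,-0.9]
    - [-0.0329,0.0623,0,0.929,-0.9]
    - [-0.0329,0.0623,0,0.929,-0.9]

```text
time_s: 16.67
tool_pos: [0.5966, 0.1559, 0.1339]
ee_rot: [0.887, 0.462, 0.002, 0.001]
wrist_force: [1.5, 1.1, 4.0]
opening: 0.182
finger_force: 25.0
```

Run:
```python
from h import *
go(.5257,.167,.132,.33)
lever(.02)
```

```text
t 16.67 tcp [0.5966 0.1559 0.1339] yaw -0.611 tilt [0.005 0.   ] F [1.5 1.1 4. ] T [ 0.25 -0.23 -0.06] open 0.182 ff 25.0 j7 -0.46
-> shift [-0.0316 -0.0645  0.0016] spin -0.941
r 0.07932928436815334 lever 0.6944714981009599
[-0.0015  0.0075  0.    ] spin 0.096
[-0.0028  0.0149  0.0001] spin 0.193
[-0.0049  0.0222  0.0001] spin 0.289
[-0.0077  0.0292  0.0001] spin 0.385
[-0.0111  0.036   0.0001] spin 0.482
[-0.0152  0.0424  0.0001] spin 0.578
[-0.0199  0.0483  0.0001] spin 0.674
```

Emit:
apply_moves:
  steps:
    - [-0.0007,0.0075,0,0.096,-0.9]
    - [-0.002,0.0149,0,0.193,-0.9]
    - [-0.0042,0.0222,0,0.289,-0.9]
    - [-0.007,0.0292,0,0.385,-0.9]
    - [-0.0105,0.036,0,0.482,-0.9]
    - [-0.0146,0.0424,0,0.578,-0.9]
    - [-0.019,0.0475,0,0.66,-0.9]
    - [-0.019,0.0475,0,0.66,-0.9]

```text
time_s: 17.33
tool_pos: [0.626, 0.1134, 0.1341]
ee_rot: [0.989, 0.151, 0.005, 0.0]
wrist_force: [5.9, 2.1, -0.5]
opening: 0.184
finger_force: 25.0
```

Run:
```python
from h import *
go(.5257,.167,.132,.33)
lever(.02)
```

```text
t 17.33 tcp [0.626  0.1134 0.1341] yaw -1.268 tilt [0.01  0.001] F [ 5.9  2.1 -0.5] T [ 0.44 -1.31 -0.05] open 0.184 ff 25.0 j7 -0.93
-> shift [-0.0798 -0.081   0.0012] spin 1.543
r 0.08006021219508096 lever 0.035157760046127196
[-0.0016  0.0001 -0.    ] spin 0.002
[-0.0016  0.0003 -0.    ] spin 0.004
[-0.0016  0.0004 -0.    ] spin 0.006
[-0.0016  0.0006 -0.    ] spin 0.009
[-0.0016  0.0008 -0.    ] spin 0.011
[-0.0016  0.001  -0.    ] spin 0.013
[-0.0016  0.0011 -0.    ] spin 0.015
```

Emit:
apply_moves:
  steps:
    - [0,0,0,0,-0.4]
    - [0,0,0,0,-0.2]
    - [0,0,0,0,-0.1]
    - [0,0,-0.03,0,0]
    - [0,0,-0.07,0,0.4]
    - [0,0,-0.09,0,0.6]
    - [0,0,-0.09,0,0.6]

```text
time_s: 17.92
tool_pos: [0.6242, 0.1122, 0.228]
ee_rot: [0.988, 0.151, 0.004, 0.0]
wrist_force: [0.2, 0.6, -0.7]
opening: 0.635
finger_force: 0.0
```

Run:
```python
from h import *
go(.4895,.365,.22,.65)
t=eyes.snapshot("top");s=eyes.snapshot("side")
pickle.dump(t,open("top5.pkl","wb"));pickle.dump(s,open("side5.pkl","wb"))
print(s["pixels"].min(2)[254:262,298:310]);print(t["pixels"].min(2)[216:223,351:362])
m=masks(s)["red"];w=np.zeros_like(m);w[190:260,200:345]=m[190:260,200:345];print(cen(s,w))
# hood: outer silhouette in top via dark mask, both rims
k=t["pixels"].max(2)[222:254,200:236].astype(np.uint8)<75
ys,xs=np.nonzero(k);print(xs.min()+200,xs.max()+200,ys.min()+222,ys.max()+222)
im=cv2.resize(t["pixels"][215:260,195:245,::-1],None,fx=8,fy=8,interpolation=cv2.INTER_CUBIC)
im2=cv2.resize(s["pixels"][195:255,190:270,::-1],None,fx=4,fy=4,interpolation=cv2.INTER_CUBIC)
o=np.zeros((360,725,3),np.uint8);o[:,:400]=im;o[:240,405:725]=im2;cv2.imwrite("pics/hood.png",o)
```

```text
t 17.92 tcp [0.6242 0.1122 0.228 ] yaw -1.267 tilt [0.009 0.   ] F [ 0.2  0.6 -0.7] T [-0.05  0.15 -0.05] open 0.635 ff 0.0 j7 -1.0
-> shift [-0.053  -0.2815  0.007 ] spin 1.224
[[  8  12  16  18  35  62  46  30  37  36  32  30]
 [  8  12  19  23  55  65  35  30  37  29  30  36]
 [ 13  33 107 112 102  89  50  28  32  33  36  34]
 [  3  73 141 136 120  95  65  33  27  31  33  34]
 [ 14  89  61  26  19  55  59  47  37  28  35  40]
 [  9  68  38  15  12  24  45  56  53  39  41  37]
 [  8  51  28  15  15  15  15  40  53  46  52  51]
 [ 14  51  29   8  10   9   7   5  10  29  41  50]]
[[ 49  42  40  44  48  47  45  40  39  46  52]
 [ 47  48  47  46  46  46  41  41  45  52  53]
 [ 39  46  54  60  71  68  53  49  54  53  45]
 [ 25  36  45  66  98  97  69  50  45  41  52]
 [ 19  17  27  60 102 100  66  40  42  65  94]
 [ 43  26  20  49  86  82  50  43  80 122 147]
 [ 81  64  51  55  69  68  72  94 129 157 161]]
[(np.int32(89), [332, 214, 9, 13], array([335.74, 219.88]))]
208 228 227 247
```

View pics/hood.png

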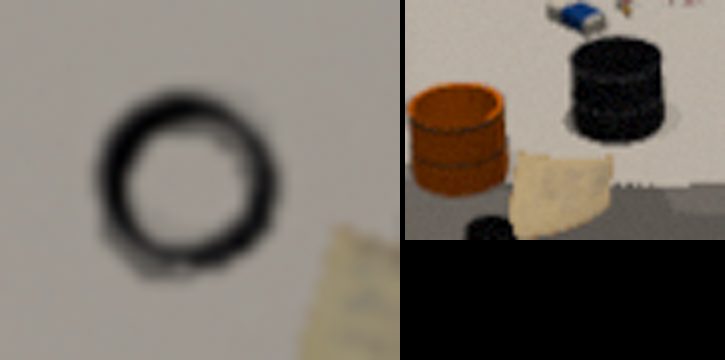

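Run:
```python
from h import *
t=pickle.load(open("top5.pkl","rb"));s=pickle.load(open("side5.pkl","rb"))
print(plane(s,242.55,217.2,.0225),plane(t,218.4,236.8,.045),plane(t,218,237,.0225),two(t,(218,237),s,(242.55,217.2)))
go(.489,.3625,.13,-1.27)
```

```text
[0.48972615 0.36285957 0.0225    ] [0.48716449 0.35987065 0.045     ] [0.48936876 0.36490965 0.0225    ] (array([0.48982648, 0.36509844, 0.02125283]), np.float64(0.0006121324282960229))
t 18.02 tcp [0.6215 0.1133 0.223 ] yaw -1.267 tilt [-0.     0.001] F [ 0.1  0.1 -0.9] T [-0.05  0.21 -0.03] open 0.723 ff 0.0 j7 -1.0
-> shift [-0.0519 -0.2773  0.0933] spin 0.003
```

Emit:
apply_moves:
  steps:
    - [-0.053,-0.278,0,0,0.6]
    - [-0.053,-0.278,0,0,0.6]
    - [-0.053,-0.278,0,0,0.6]
    - [-0.053,-0.278,0,0,0.6]
    - [-0.053,-0.278,0,0,0.6]
    - [-0.053,-0.278,0.04,0,0.6]
    - [-0.053,-0.278,0.08,0,0.6]
    - [-0.053,-0.278,0.09,0,0.6]
    - [-0.053,-0.278,0.09,0,0.6]

```text
time_s: 18.77
tool_pos: [0.4789, 0.3661, 0.1233]
ee_rot: [0.988, 0.155, -0.01, 0.002]
wrist_force: [-1.3, 1.5, -0.5]
opening: 0.803
finger_force: 0.0
```

Run:
```python
from h import *
go(.489,.3625,.022,-1.27)
```

```text
t 18.77 tcp [0.4789 0.3661 0.1233] yaw -1.259 tilt [-0.019 -0.006] F [-1.3  1.5 -0.5] T [0.04 0.28 0.01] open 0.803 ff 0.0 j7 -1.35
-> shift [0.0105 0.0065 0.1012] spin 0.011
```

Emit:
apply_moves:
  steps:
    - [0.005,0.003,0.02,0,0.7]
    - [0.005,0.003,0.02,0,0.7]
    - [0.005,0.003,0.02,0,0.7]

```text
time_s: 19.02
tool_pos: [0.4946, 0.3592, 0.1128]
ee_rot: [0.989, 0.15, -0.001, 0.001]
wrist_force: [0.8, -1.4, -0.0]
opening: 0.85
finger_force: 0.0
```

Run:
```python
from h import *
go(.489,.363,.022,-1.27)
```

```text
t 19.02 tcp [0.4946 0.3592 0.1128] yaw -1.271 tilt [-0.001 -0.002] F [ 0.8 -1.4 -0. ] T [-0.    0.13  0.04] open 0.85 ff 0.0 j7 -1.33
-> shift [-0.0041 -0.0054  0.0908] spin -0.001
```

Emit:
apply_moves:
  newtons: 5
  steps:
    - [-0.003,-0.004,0.01,0,0.7]
    - [-0.003,-0.004,0.02,0,0.7]
    - [-0.003,-0.004,0.02,0,0.7]
    - [-0.003,-0.004,0.02,0,0.7]

```text
time_s: 19.35
tool_pos: [0.4896, 0.3642, 0.0924]
ee_rot: [0.989, 0.151, -0.001, 0.0]
wrist_force: [0.3, 0.6, 0.7]
opening: 0.849
finger_force: 0.0
```

Run:
```python
from h import *
go(.489,.363,.022,-1.27)
```

```text
t 19.35 tcp [0.4896 0.3642 0.0924] yaw -1.268 tilt [-0.001 -0.   ] F [0.3 0.6 0.7] T [0.01 0.11 0.01] open 0.849 ff 0.0 j7 -1.31
-> shift [-0.0009  0.001   0.0704] spin 0.002
```

Emit:
apply_moves:
  newtons: 5
  steps:
    - [0,0,0.03,0,0.7]
    - [0,0,0.055,0,0.7]
    - [0,0,0.068,0,0.7]
    - [0,0,0.069,0,0.4]
    - [0,0,0.069,0,0.2]
    - [0,0,0.069,0,0.1]
    - [0,0,0.069,0,0]
    - [0,0,0.069,0,0]
    - [0,0,0.069,0,0]
    - [0,0,0.069,0,0]

```text
time_s: 20.18
tool_pos: [0.4913, 0.3646, 0.0253]
ee_rot: [0.989, 0.151, 0.001, -0.0]
wrist_force: [0.0, -0.1, 6.4]
opening: 0.577
finger_force: 5.0
```

Run:
```python
from h import *
go(.489,.363,.022,-1.27)
```

```text
t 20.18 tcp [0.4913 0.3646 0.0253] yaw -1.268 tilt [0.003 0.001] F [ 0.  -0.1  6.4] T [-0.06  0.13  0.08] open 0.577 ff 5.0 j7 -1.25
-> shift [-0.0027  0.0008  0.0033] spin 0.002
```

Emit:
apply_moves:
  steps:
    - [0,0,0,0,0.7]
    - [0,0,0,0,0.7]
    - [0,0,0,0,0.7]
    - [0,0,0,-0.2,0.7]
    - [0,0,0,-0.4,0.7]
    - [0,0,0,-0.6,0.7]
    - [0,0,0,-0.8,0.7]
    - [0,0,0,-1,0.7]
    - [0,0,0,-1.2,0.7]
    - [0,0,0,-1.4,0.7]

```text
time_s: 21.02
tool_pos: [0.4898, 0.3642, 0.0233]
ee_rot: [0.83, 0.558, -0.0, 0.0]
wrist_force: [0.2, -0.3, 0.2]
opening: 0.849
finger_force: 0.0
```

Run:
```python
from h import *
go(.4913,.3646,.0225,.3)
```

```text
t 21.02 tcp [0.4898 0.3642 0.0233] yaw -0.387 tilt [-0.001 -0.001] F [ 0.2 -0.3  0.2] T [-0.08  0.11  0.04] open 0.849 ff 0.0 j7 -0.56
-> shift [0.0009 0.0013 0.0008] spin -0.687
```

Emit:
apply_moves:
  newtons: 15
  steps:
    - [0,0,0,-0.2,0.7]
    - [0,0,0,-0.4,0.7]
    - [0,0,0,-0.6,0.7]
    - [0,0,0,-0.69,0.7]
    - [0,0,0,-0.69,0.4]
    - [0,0,0,-0.69,0.1]
    - [0,0,0,-0.69,-0.1]
    - [0,0,0,-0.69,-0.1]
    - [0,0,0,-0.69,-0.1]
    - [0,0,0,-0.69,-0.1]

```text
time_s: 21.85
tool_pos: [0.49, 0.3642, 0.0235]
ee_rot: [0.595, 0.804, -0.0, 0.0]
wrist_force: [-0.5, -0.6, 0.1]
opening: 0.584
finger_force: 15.0
```

Run:
```python
from h import *
go(.4913,.3646,.022,.3)
```

```text
t 21.85 tcp [0.49   0.3642 0.0235] yaw 0.296 tilt [-0.    -0.001] F [-0.5 -0.6  0.1] T [-0.1   0.06 -0.01] open 0.584 ff 15.0 j7 -0.07
-> shift [0.     0.0014 0.0015] spin -0.004
```

Emit:
apply_moves:
  steps:
    - [0,0,-0.03,0,-0.1]
    - [0,0,-0.065,0,-0.1]
    - [0,0,-0.1,0,-0.1]
    - [0,0,-0.13,0,-0.1]
    - [0,0,-0.157,0,-0.1]
    - [0,0,-0.157,0,-0.1]

```text
time_s: 22.35
tool_pos: [0.4933, 0.3661, 0.1869]
ee_rot: [0.595, 0.804, 0.006, 0.002]
wrist_force: [0.4, 1.1, -0.5]
opening: 0.581
finger_force: 15.0
```

Run:
```python
from h import *
go(.5416,.0092,.18,-.09)
```

```text
t 22.35 tcp [0.4933 0.3661 0.1869] yaw 0.296 tilt [0.01  0.007] F [ 0.4  1.1 -0.5] T [-0.05 -0.05 -0.04] open 0.581 ff 15.0 j7 -0.14
-> shift [-0.3555 -0.0581  0.0049] spin 0.386
```

Emit:
apply_moves:
  steps:
    - [-0.034,-0.0055,0,0.04,-0.1]
    - [-0.069,-0.011,0,0.08,-0.1]
    - [-0.104,-0.017,0,0.12,-0.1]
    - [-0.14,-0.0227,0,0.16,-0.1]
    - [-0.175,-0.0285,0,0.2,-0.1]
    - [-0.21,-0.034,0,0.24,-0.1]
    - [-0.245,-0.04,0,0.28,-0.1]
    - [-0.28,-0.0455,0,0.32,-0.1]
    - [-0.315,-0.051,0,0.36,-0.1]
    - [-0.335,-0.0545,0,0.386,-0.1]

```text
time_s: 23.18
tool_pos: [0.5357, 0.0229, 0.1802]
ee_rot: [0.74, 0.672, -0.001, 0.001]
wrist_force: [-0.1, -0.4, -1.6]
opening: 0.583
finger_force: 15.0
```

Emit:
apply_moves:
  steps:
    - [-0.01,0,0,0,-0.1]
    - [-0.016,0,0,0,-0.1]
    - [-0.016,0,0,0,-0.1]
    - [-0.016,0,0,0,-0.1]
    - [-0.016,0,0,0,-0.1]

```text
time_s: 23.6
tool_pos: [0.5345, 0.0146, 0.1804]
ee_rot: [0.737, 0.676, 0.0, -0.001]
wrist_force: [0.1, 0.5, -1.3]
opening: 0.584
finger_force: 15.0
```

Run:
```python
from h import *
go(.5416,.0092,.16,-.09)
s=eyes.snapshot("side");t=eyes.snapshot("top")
a=t["pixels"][170:250,300:380,::-1];b=s["pixels"][200:330,260:360,::-1]
im=np.zeros((480,790,3),np.uint8);im[:,:480]=cv2.resize(a,(480,480));im[:390,485:785]=cv2.resize(b,(300,390),interpolation=cv2.INTER_CUBIC)
cv2.imwrite("pics/z6.png",np.clip(im*1.5,0,255).astype(np.uint8))
```

```text
t 23.6 tcp [0.5345 0.0146 0.1804] yaw -0.085 tilt [-0.001  0.001] F [ 0.1  0.5 -1.3] T [-0.12  0.05  0.01] open 0.584 ff 15.0 j7 0.16
-> shift [-0.0048  0.0075  0.0204] spin 0.005
```

View pics/z6.png

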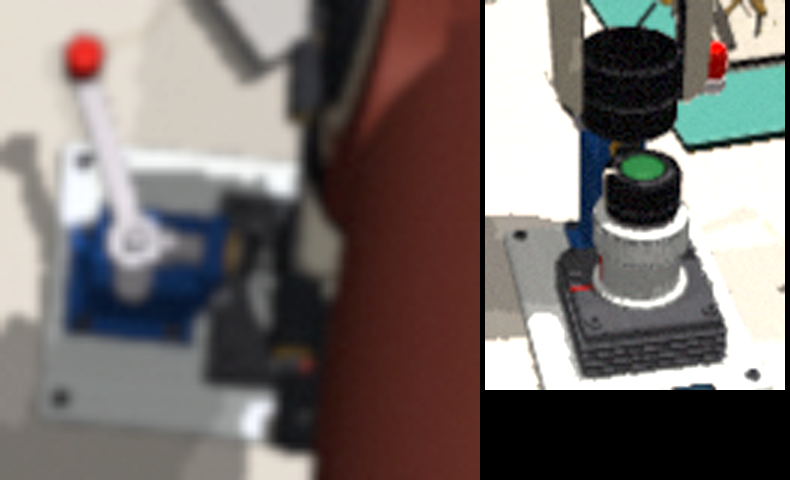

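The hood is held upright. In the side crop its centre is at x≈630 against the barrel's 643, which matches the remaining 7 mm shift. I'll centre it, then lower.

Emit:
apply_moves:
  steps:
    - [-0.005,0.0075,0,0.005,-0.1]
    - [-0.005,0.0075,0.01,0.005,-0.1]
    - [-0.005,0.0075,0.01,0.005,-0.1]
    - [-0.005,0.0075,0.01,0.005,-0.1]

```text
time_s: 24.03
tool_pos: [0.5411, 0.0065, 0.1698]
ee_rot: [0.74, 0.673, -0.001, -0.001]
wrist_force: [0.3, 1.2, -0.8]
opening: 0.585
finger_force: 15.0
```

Run:
```python
from h import *
go(.5416,.0092,.16,-.09)
```

```text
t 24.03 tcp [0.5411 0.0065 0.1698] yaw -0.094 tilt [-0.002 -0.   ] F [ 0.3  1.2 -0.8] T [-0.03  0.13 -0.06] open 0.585 ff 15.0 j7 0.18
-> shift [0.0027 0.0003 0.0098] spin -0.004
```

Emit:
apply_moves:
  steps:
    - [0.002,0.0003,0,0,-0.1]
    - [0.002,0.0003,0.01,0,-0.1]
    - [0.002,0.0003,0.01,0,-0.1]
    - [0.002,0.0003,0.01,0,-0.1]
    - [0.002,0.0003,0.01,0,-0.1]

```text
time_s: 24.45
tool_pos: [0.5421, 0.0084, 0.1606]
ee_rot: [0.74, 0.673, -0.0, -0.0]
wrist_force: [0.3, -1.1, -1.5]
opening: 0.588
finger_force: 15.0
```

Run:
```python
from h import *
go(.5416,.0092,.145,-.09)
s=eyes.snapshot("side")
pickle.dump(s,open("side7.pkl","wb"))
# hood silhouette columns in side view vs barrel's
k=s["pixels"].max(2)<70
for r in range(210,262,4):
    x=np.nonzero(k[r,285:340])[0]+285;print(r,x.min() if len(x) else 0,x.max() if len(x) else 0,len(x))
print("pred hood col", proj(s,[.5416,.0092,.16]),"ring/barrel",proj(s,[.5416,.0092,.126]),"green was 312.17")
```

```text
t 24.45 tcp [0.5421 0.0084 0.1606] yaw -0.094 tilt [-0. -0.] F [ 0.3 -1.1 -1.5] T [-0.1   0.06 -0.08] open 0.588 ff 15.0 j7 0.18
-> shift [ 0.0007 -0.0006  0.0156] spin -0.004
210 287 331 7
214 303 332 5
218 297 332 5
222 297 332 27
226 288 332 36
230 298 331 34
234 286 331 37
238 297 331 35
242 297 331 35
246 292 328 33
250 292 329 38
254 292 326 35
258 292 324 32
pred hood col [312.41251181 238.52692912] ring/barrel [311.93148003 255.65296538] green was 312.17
```

Emit:
apply_moves:
  steps:
    - [0.0005,-0.0004,0.005,0,-0.1]
    - [0.0005,-0.0004,0.01,0,-0.1]
    - [0.0005,-0.0004,0.014,0,-0.1]
    - [0.0005,-0.0004,0.018,0,-0.1]
    - [0.0005,-0.0004,0.02,0,-0.1]

```text
time_s: 24.92
tool_pos: [0.5414, 0.009, 0.1399]
ee_rot: [0.74, 0.673, -0.001, -0.0]
wrist_force: [-0.2, -0.2, -1.2]
opening: 0.586
finger_force: 15.0
```

Run:
```python
from h import *
go(.5416,.0092,.1205,-.09)
```

```text
t 24.92 tcp [0.5414 0.009  0.1399] yaw -0.094 tilt [-0.001 -0.   ] F [-0.2 -0.2 -1.2] T [-0.07  0.08 -0.02] open 0.586 ff 15.0 j7 0.2
-> shift [0.0002 0.0002 0.0194] spin -0.004
```

Bottom is at 116 mm, past the barrel's top edge, with no contact force. I'll lower it on to the ring.

Emit:
apply_moves:
  steps:
    - [0,0,0.004,0,-0.1]
    - [0,0,0.008,0,-0.1]
    - [0,0,0.012,0,-0.1]
    - [0,0,0.016,0,-0.1]
    - [0,0,0.0185,0,-0.1]
    - [0,0,0.0185,0,-0.1]

```text
time_s: 25.42
tool_pos: [0.5414, 0.009, 0.1216]
ee_rot: [0.74, 0.673, -0.0, -0.0]
wrist_force: [-0.5, -0.4, -1.0]
opening: 0.583
finger_force: 15.0
```

Run:
```python
from h import *
go(.5416,.0092,.1205,-.09)
```

```text
t 25.42 tcp [0.5414 0.009  0.1216] yaw -0.094 tilt [-0.001 -0.   ] F [-0.5 -0.4 -1. ] T [-0.06  0.12 -0.03] open 0.583 ff 15.0 j7 0.21
-> shift [0.0002 0.0002 0.0011] spin -0.004
```

Emit:
apply_moves:
  steps:
    - [0,0,0.001,0,-0.1]
    - [0,0,0.0015,0,-0.1]
    - [0,0,0.0015,0,-0.1]
    - [0,0,0.0015,0,0.5]
    - [0,0,0.0015,0,0.6]
    - [0,0,0.0015,0,0.6]
    - [0,0,0.0015,0,0.6]

```text
time_s: 26.0
tool_pos: [0.542, 0.009, 0.1209]
ee_rot: [0.74, 0.673, 0.0, 0.0]
wrist_force: [-0.1, 0.1, 0.2]
opening: 0.785
finger_force: 0.0
```

Emit:
apply_moves:
  steps:
    - [0,0,-0.03,0,0.6]
    - [0,0,-0.07,0,0.6]
    - [0,0,-0.1,0,0.6]
    - [0.08,0,-0.12,0,0.6]
    - [0.16,0,-0.12,0,0.6]
    - [0.16,0,-0.12,0,0.6]
    - [0.16,0,-0.12,0,0.6]
    - [0.16,0,-0.12,0,0.6]
    - [0.16,0,-0.12,0,0.6]

```text
time_s: 26.75
tool_pos: [0.5564, 0.1717, 0.2403]
ee_rot: [0.737, 0.676, 0.0, -0.0]
wrist_force: [-0.2, -0.0, -0.4]
opening: 0.801
finger_force: 0.0
```

Run:
```python
from h import *
go(.5416,.0092,.16,-.09)
s=eyes.snapshot("side");t=eyes.snapshot("top")
pickle.dump(t,open("top8.pkl","wb"));pickle.dump(s,open("side8.pkl","wb"))
a=t["pixels"][170:250,300:380,::-1];b=s["pixels"][200:330,260:360,::-1]
im=np.zeros((480,790,3),np.uint8);im[:,:480]=cv2.resize(a,(480,480),interpolation=cv2.INTER_CUBIC);im[:390,485:785]=cv2.resize(b,(300,390),interpolation=cv2.INTER_CUBIC)
cv2.imwrite("pics/z8.png",np.clip(im*1.5,0,255).astype(np.uint8))
print("hood rim top pred side",proj(s,[.5422,.0099,.142]),"top",proj(t,[.5404,.0093,.142]))
for n in("top","side"):
    o=pickle.load(open(n+"0.pkl","rb"))
```

```text
t 26.75 tcp [0.5564 0.1717 0.2403] yaw -0.087 tilt [-0.     0.001] F [-0.2 -0.  -0.4] T [-0.16  0.09  0.02] open 0.801 ff 0.0 j7 -0.15
-> shift [-0.1633 -0.0005  0.0802] spin 0.003
hood rim top pred side [312.36065953 247.40861786] top [357.17443967 211.20803495]
```

View pics/z8.png

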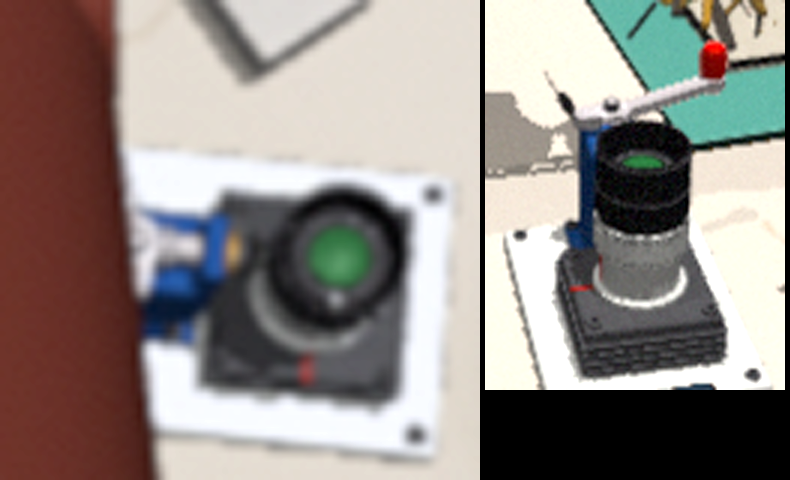

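The hood sits level on the ring, covering crop x 596–691 and y 122–235 in the side view. The white mark is still at (335,299), as before. I'm handing in.

```bash
python3 -c "
from rig import arm
print(arm.hand_in())"
```

```text
the job is handed in; nothing more can be done
None
```

I set the barrel line at the index, clamped it, tightened the lock ring, opened the lever and fitted the hood on the ring. I handed the job in at about 27 s; the hand-in call returned no verdict.

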